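# Open the vacuum at the two funnel stations of a filtration manifold

## Task

Start the filtration at the two stations that carry a funnel: push the selector lever of each from closed, on past the vent notch, until it is home against the vacuum stop at the other end of its travel. Push the levers with the fingers, do not pinch them. Leave the lever of the covered station closed, and the funnels, the cover and everything else on the bench standing where they are.

Things in the scene. Friction and masses are not known exactly. Their poses are not given: they have to be found in the camera images.
- manifold: Three-place filtration manifold, fixed: level steel tube (32 mm across, 440 mm long, axis 58 mm up) on two grey feet, three like filter heads 160 mm apart, a white pump (150 x 140 x 130 mm high) 400 mm left of the middle. Origin on the bench under the middle head; +y along the tube to the robot's left, -x the robot's side, where the levers stick out; turned up to 0.2 rad.
- funnel_a: Straight steel filter funnel, open on top, 62 mm across, 72 mm high, standing loose on a filter head (rim 212 mm above the bench). Origin: centre of its underside.
- funnel_b: The second, identical funnel, on another head. Origin: centre of its underside.
- cover: Flat steel cover disc with a small knob, 56 mm across, 19 mm high, lying loose on the head of the station that is not in use. Origin: centre of its underside.
- head_left (a point): Centre of the top of the left (+y) filter head (58 mm across, top 140 mm above the bench). The selector lever of this station turns about the vertical line through this point.
- tab_left (a point): Centre of the upright thumb plate at the end of the left (+y) station's lever, 90 mm from the turning axis: plate 24 mm along the lever, 8 mm thick (black pad on its right face, the one to push), 89 to 126 mm above the bench, point at 107 mm. The lever arm (level flat bar, 14 mm wide, 92 mm above the bench) runs from here to the axis below the head.
- lever_left (a joint): Lever of the left (+y) station, rad. 0 = closed: sticks out to the robot's side, swung 35 deg to the right; grows as its end is pushed left (clockwise from above). Notch at 0.61 (square to the tube) = vent; stop at 1.22 (35 deg left) = vacuum. About 5 N at the plate to leave closed or vent. Past 0.29 it drops into vent, past 0.93 it snaps to the stop and stays.
- head_mid (a point): Centre of the top of the middle filter head (58 mm across, top 140 mm above the bench). The selector lever of this station turns about the vertical line through this point.
- tab_mid (a point): Centre of the upright thumb plate at the end of the middle station's lever, 90 mm from the turning axis: plate 24 mm along the lever, 8 mm thick (black pad on its right face, the one to push), 89 to 126 mm above the bench, point at 107 mm. The lever arm (level flat bar, 14 mm wide, 92 mm above the bench) runs from here to the axis below the head.
- lever_mid (a joint): Lever of the middle station, rad. 0 = closed: sticks out to the robot's side, swung 35 deg to the right; grows as its end is pushed left (clockwise from above). Notch at 0.61 (square to the tube) = vent; stop at 1.22 (35 deg left) = vacuum. About 5 N at the plate to leave closed or vent. Past 0.29 it drops into vent, past 0.93 it snaps to the stop and stays.
- head_right (a point): Centre of the top of the right (-y) filter head (58 mm across, top 140 mm above the bench). The selector lever of this station turns about the vertical line through this point.
- tab_right (a point): Centre of the upright thumb plate at the end of the right (-y) station's lever, 90 mm from the turning axis: plate 24 mm along the lever, 8 mm thick (black pad on its right face, the one to push), 89 to 126 mm above the bench, point at 107 mm. The lever arm (level flat bar, 14 mm wide, 92 mm above the bench) runs from here to the axis below the head.
- lever_right (a joint): Lever of the right (-y) station, rad. 0 = closed: sticks out to the robot's side, swung 35 deg to the right; grows as its end is pushed left (clockwise from above). Notch at 0.61 (square to the tube) = vent; stop at 1.22 (35 deg left) = vacuum. About 5 N at the plate to leave closed or vent. Past 0.29 it drops into vent, past 0.93 it snaps to the stop and stays.
- dishes: Two stacked Petri dishes, 90 mm across, 30 mm high, on the bench in front of the levers. Origin: centre of the underside.
- forceps: Steel forceps lying on the bench in front of the manifold, about 130 mm long, 12 mm high. Origin: underside, near the middle.
- sample_a: Clear sample bottle with a blue cap, 60 mm across, 135 mm high, standing behind the tube. Origin: centre of the underside.
- sample_b: A second such sample bottle, behind the tube further right. Origin: centre of the underside.
- amber_small: Small amber bottle, 42 mm across, 75 mm high, on the bench in front of the right end. Origin: centre of the underside.
- beaker: Glass beaker, 68 mm across, 90 mm high, on the left of the bench. Origin: centre of the underside.
Things that resemble listed ones, but are neither listed nor needed, are in the scene too. Of the things that look like the cover, the smaller one is meant.

How it is judged:
By the outcome, as a careful person would: the job done as asked, in the order asked, and still so for the second after the job is handed in, with the robot touching nothing.
It also fails if it takes over 58 s, if anything falls off the work surface, if the arm or the gripper's body presses on something with over 40 N, if the wrist force passes 120 N, or if a joint passes its speed limit or range.

## Robot

A 7-joint arm with a two-finger parallel gripper is mounted at the origin on the work surface. World frame = base frame: x ahead of the robot, y to its left, z up, the work surface at z = 0. Lengths are in m, angles in rad, forces in N, time in s.
With the tool pointing down it reaches from about 0.4 to 0.85 m from the base axis. Payload 4.4 kg.
Tool frame: the origin (TCP) lies at the very end of the fingers, on their centre line; the grasp point (between the pads) lies 19 mm behind it (ctrl.pinch_z is the distance from the TCP to the grasp point, in m); z points along the fingers, y is the line along which they close (so a half turn about z gives the same grasp; the last joint's range is limited). The gripper opens to 94 mm and grips with 3 to 60 N. Pads are 16 mm wide; open, the fingers measure 119 mm over their backs; the gripper's body (75 mm by 177 mm) begins 78 mm behind the grasp point.
Start: joints at [-1.402, 0.628, 0.038, 1.517, -0.027, 0.996, -0.02], TCP at [0.151, 0.632, 0.205] pointing down, gripper open.
Joint ranges: [-3.06, 3.06], [-0.37, 2.12], [-1.25, 1.32], [0.18, 2.47], [-1.1, 4.24], [0.23, 1.98], [-2.94, 2.94]. Speed limits (rad/s): [2.57, 2.57, 3.14, 3.14, 3.14, 3.14, 3.14].

## Interface

Orientations are given as a rotation vector (axis times angle).
In Python, from rig import ctrl gives the robot as it stands.
- The arm moves only by the tool servo_tool, never from a script. Its argument "series" is a list of rows, each an object of numbers: "tx", "ty", "tz": the shift along the world's x, y, z in m; "rx", "ry", "rz": the turn, a rotation vector about the world's x, y, z in rad; "fingers": the closure in counts, from 0 (fully open) to 255 (shut). In form: [{"tx": .., "ty": .., "tz": .., "rx": .., "ry": .., "rz": .., "fingers": ..}, ...]. A call has 1 to 20 rows; each row is the pose to reach, as a shift and turn from the pose commanded when the call began; what a row does not reach only later rows make up. A row lasts 1/8 s, in which the tool goes at most 62.5 mm and 10.7 degrees, less where a joint would pass 70% of its speed; a pose out of reach is approached as far as the arm can. A call with a gripper value outside its range is refused whole. The fingers move at their own pace and stop on an object; the grip force is fixed at half the most. Time passes only in rows, so rows that repeat a pose let the fingers close. It gives the time, the measured TCP pose, the force, the opening and the grip force at its end, in the units of the state.
- ctrl.observe(): the state, without advancing time (a new reading comes with each control period).
- ctrl.capture(name): name is "scene" or "top" or "wrist"; returns the picture (384x512x3 uint8, red, green, blue); there is no depth.
- ctrl.camera_model(name): a dict with "fov_y" (degrees; the focal length in pixels is half the picture's height over the tangent of half this angle, whatever the lens; pixels are square), "cx", "cy" (the principal point, pixels), "position" and "rotation" of the camera in the world. Camera axes: x right, y down, z forward; pixel columns grow to the right and rows downward; lengths in m; the calibration is good to about 2 mm. A picture is of the moment at which its call begins: read the wrist's pose just before it. camera_model takes no time and is no camera call; for the wrist camera it gives the pose at the moment of the call.
- ctrl.finish_job(): hands the job in; it is judged then, once.
Trained networks look in the newest picture that a camera, given by its name, has taken for a name from the list of things; names that differ only in an ending like _2 or _b are one class to them, and where a whole thing is asked for, a point or a joint stands for the part that bears it (a point fixed in the world has none). Each returns a list of dicts, best first, with "conf" (0 to 1); they miss things now and then, are a little off and sometimes report something else, mostly with a low value. They report only what shows in the picture. A call takes as long as a camera call. They do not tell look-alikes from the thing itself.
- ctrl.silhouettes(camera, thing): "mask" (384x512 bool, what is visible of it) and "centre" ([column, row] in pixels, amid what is visible of it).
The state is a dict: "time_s": time; "qpos": joint angles; "dq": joint speeds; "effort": joint torques, N m; "tcp_pos": TCP position; "eef_rot": TCP orientation; "force": force on the tool from outside, world axes, zero at the start; "moment": the same for the moment, N m; "grip_width": finger opening in m; "grasp_force": force on a finger pad.
Only numpy, scipy, OpenCV 4.12 (cv2) and the standard library are available. Lean on these libraries where they do the work, as an engineer would, in place of code of your own. Each camera call takes 0.05 s, during which the arm holds its last target. There are 200 camera calls.

## Working session

There is one attempt and no reset: what is moved stays moved. The work goes in short steps, Python scripts to look and compute and a tool call to move; the robot and the scene stay as the last step left them, time stands still between calls to the robot, and variables do not carry over. Pictures are saved under pics/ and viewed, at most 10 in all, crops included, and the job is handed in when it is done.

Besides the shell and the picture viewer there is one more tool, called after ">>>" as a command line: name --argument value ..., lists and objects as JSON in quotes. servo_tool: Moves the arm, as the interface text tells. Its arguments: {"type":"object","properties":{"series":{"type":"array","items":{"type":"object","properties":{"tx":{"type":"number"},"ty":{"type":"number"},"tz":{"type":"number"},"rx":{"type":"number"},"ry":{"type":"number"},"rz":{"type":"number"},"fingers":{"type":"number"}}}}},"required":["series"]}

```bash
mkdir -p pics; cat > h.py <<'E'
import numpy as np, cv2
from rig import ctrl
def ray(cam,px):
    m=ctrl.camera_model(cam); f=192/np.tan(np.radians(m['fov_y'])/2)
    d=np.array([(px[0]-m['cx'])/f,(px[1]-m['cy'])/f,1.]); R=np.array(m['rotation'])
    return np.array(m['position']),R@d
def at(cam,px,z):
    p,d=ray(cam,px); return p+d*(z-p[2])/d[2]
def pix(cam,X):
    m=ctrl.camera_model(cam); f=192/np.tan(np.radians(m['fov_y'])/2)
    c=np.array(m['rotation']).T@(np.array(X)-np.array(m['position'])); return np.array([m['cx']+f*c[0]/c[2],m['cy']+f*c[1]/c[2]])
def snap(cam):
    im=ctrl.capture(cam)[:,:,::-1].copy(); return im
E
python3 - <<'E'
from h import *
a=snap('scene');
Z=dict(funnel_a=.176,cover=.15,head_left=.14,tab_left=.107,tab_mid=.107,tab_right=.107,dishes=.015,forceps=.006,amber_small=.0375,beaker=.045,sample_a=.067)
b=snap('top')
cv2.imwrite('pics/s.png',cv2.resize(a,(800,600))); cv2.imwrite('pics/t.png',cv2.resize(b,(800,600)))
for c in('scene','top'):
  m=ctrl.camera_model(c);print(c,np.round(m['position'],3),m['fov_y'],np.round(m['rotation'],2).tolist())
  for t in Z:
    for r in ctrl.silhouettes(c,t): print(c,t,round(r['conf'],2),np.round(r['centre']),int(r['mask'].sum()),np.round(at(c,r['centre'],Z[t]),3))
E
```

```text
scene [ 1.128 -0.711  0.983] 51.11341122575954 [-2.22, -0.75, 0.34]Traceback (most recent call last):
  File "<stdin>", line 9, in <module>
  File "h.py", line 8, in at
    p,d=ray(cam,px); return p+d*(z-p[2])/d[2]
                                         ~^^^
IndexError: invalid index to scalar variable.
```

```bash
sed -i "s/np.array(m\['rotation'\])/cv2.Rodrigues(np.array(m['rotation'],float))[0]/" h.py
python3 - <<'E'
from h import *
Z=dict(funnel_a=.176,cover=.15,tab_left=.107,dishes=.015,forceps=.006,amber_small=.0375,beaker=.045,sample_a=.067,manifold=.058)
for c in('scene','top'):
  m=ctrl.camera_model(c);print(c,np.round(m['position'],3),m['fov_y'])
  for t in Z:
    for r in ctrl.silhouettes(c,t): print(c,t,round(r['conf'],2),np.round(r['centre']),int(r['mask'].sum()),np.round(at(c,r['centre'],Z[t]),3))
print(ctrl.observe()['time_s'])
E
```

```text
scene [ 1.128 -0.711  0.983] 51.11341122575954
scene funnel_a 0.69 [259. 200.] 585 [ 0.628 -0.075  0.176]
scene funnel_a 0.65 [286. 168.] 496 [0.608 0.084 0.176]
scene cover 0.78 [225. 243.] 284 [ 0.637 -0.236  0.15 ]
scene cover 0.61 [258. 300.] 533 [ 0.81  -0.319  0.15 ]
scene tab_left 0.54 [283. 189.] 153 [0.616 0.062 0.107]
scene dishes 0.95 [202. 218.] 571 [ 0.431 -0.128  0.015]
scene forceps 0.72 [296. 230.] 675 [0.698 0.02  0.006]
scene forceps 0.62 [218. 189.] 64 [0.371 0.011 0.006]
scene amber_small 0.64 [160. 264.] 279 [ 0.473 -0.343  0.037]
scene beaker 0.58 [284. 132.] 407 [0.392 0.391 0.045]
scene sample_a 0.91 [296. 229.] 643 [ 0.723 -0.023  0.067]
scene manifold 0.75 [278. 196.] 4856 [0.592 0.07  0.058]
top [0.447 0.07  1.337] 43.36603081707436
top funnel_a 0.89 [311. 159.] 620 [ 0.624 -0.075  0.176]
top funnel_a 0.8 [245. 164.] 558 [0.614 0.085 0.176]
top cover 0.89 [364. 121.] 616 [ 0.721 -0.212  0.15 ]
top cover 0.75 [372. 156.] 391 [ 0.634 -0.23   0.15 ]
top cover 0.57 [182. 171.] 6704 [0.602 0.242 0.15 ]
top tab_left 0.73 [262. 187.] 169 [0.563 0.045 0.107]
top dishes 0.57 [325. 240.] 874 [ 0.426 -0.127  0.015]
top forceps 0.49 [270. 248.] 148 [0.404 0.023 0.006]
top forceps 0.4 [282. 131.] 510 [ 0.729 -0.016  0.006]
top amber_small 0.75 [406. 229.] 286 [ 0.452 -0.342  0.038]
top amber_small 0.3 [181. 168.] 6560 [0.625 0.26  0.038]
top beaker 0.56 [128. 258.] 609 [0.386 0.401 0.045]
top beaker 0.53 [324. 186.] 143 [ 0.57  -0.125  0.045]
top sample_a 0.72 [281. 130.] 450 [ 0.719 -0.01   0.067]
top sample_a 0.69 [323. 132.] 529 [ 0.711 -0.122  0.067]
top sample_a 0.28 [180. 172.] 6402 [0.612 0.261 0.067]
top manifold 0.85 [183. 172.] 6733 [0.611 0.254 0.058]
1.05
```

View pics/s.png

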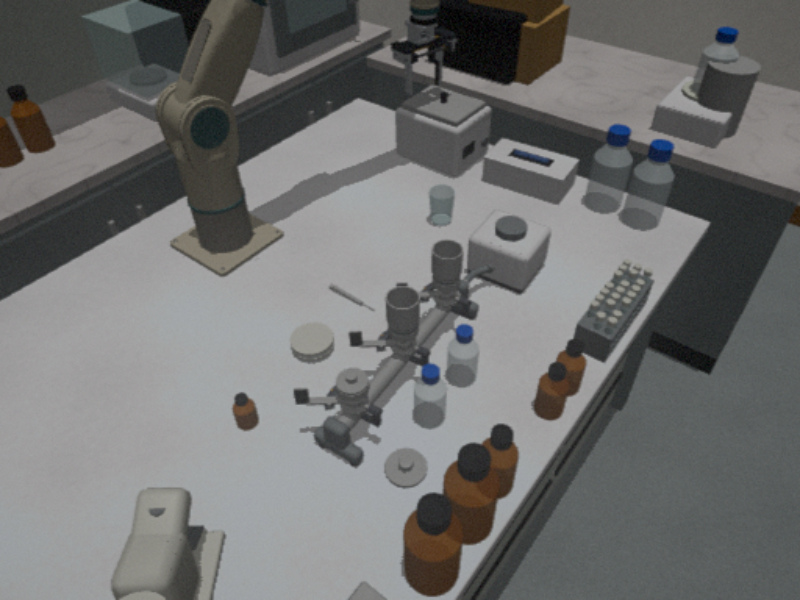

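View pics/t.png

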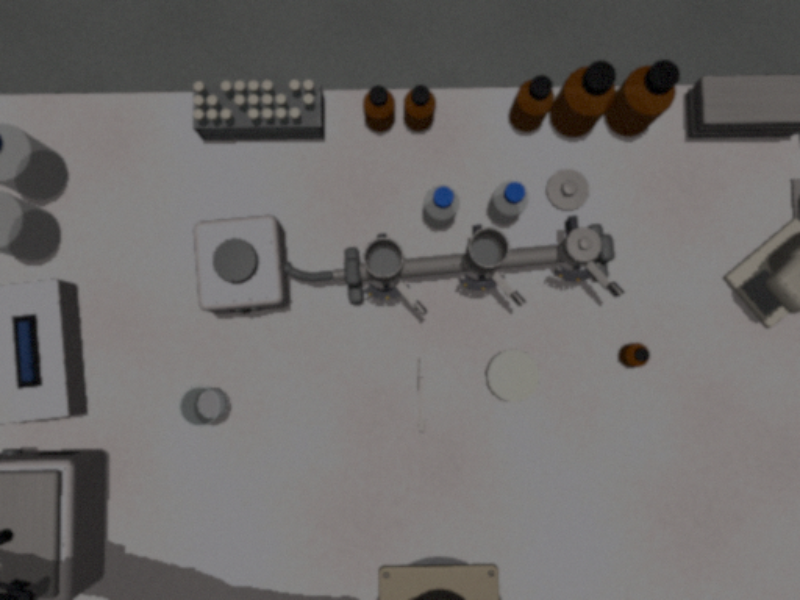

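Stations: left and middle carry funnels (top view px 384,258 and 488,248), the right one the cover (584,243). The look-alike disc lies on the bench (567,190). I'll overlay the fitted model to check this.

```bash
cat >> h.py <<'E'
def model(O,th,l=(0,0,0)):
    R=np.array([[np.cos(th),-np.sin(th)],[np.sin(th),np.cos(th)]]); out={}
    for n,y,q in zip(('left','mid','right'),(.16,0,-.16),l):
        a=np.radians(35)-q; h=O+R@[0,y]; d=R@[-np.cos(a),-np.sin(a)]
        out[n]=(h,d)
    return out
E
python3 - <<'E'
from h import *
from scipy.optimize import least_squares
obs=[]
for c in('scene','top'):
  snap(c)
  for t,z in(('funnel_a',.176),('cover',.1465)):
    for r in ctrl.silhouettes(c,t):
      p=at(c,r['centre'],z)
      for i,(x,y) in enumerate(((.614,.085),(.624,-.075),(.635,-.235))):
        if np.hypot(p[0]-x,p[1]-y)<.03 and (i==2)==(t=='cover'):
          ct=cv2.boundingRect(r['mask'].astype(np.uint8)); obs.append((c,i,z,r['centre'])); print(c,i,ct,np.round(p,4))
def f(v):
  m=list(model(v[:2],v[2]).values()); return np.concatenate([pix(c,[*m[i][0],z])-px for c,i,z,px in obs])
s=least_squares(f,[.624,-.075,.06],loss='soft_l1'); print(s.x,np.round(f(s.x),1))
m=model(s.x[:2],s.x[2])
for c,(x0,y0,w,h) in(('top',(215,125,200,90)),('scene',(175,130,160,170))):
  im=snap(c); k=4 if c=='top' else 3.5
  big=cv2.resize(im[y0:y0+h,x0:x0+w],None,fx=k,fy=k,interpolation=cv2.INTER_CUBIC)
  big=cv2.convertScaleAbs(big,alpha=1.5)
  P=lambda X:tuple(int(v) for v in ((pix(c,X)-[x0,y0]+.5)*k))
  for n,(hd,d) in m.items():
    print(n,'head',np.round(hd,3),'tab',np.round(hd+.09*d,3))
    nrm=np.array([d[1],-d[0]])
    q=[P([*(hd+d*(.09+a)+nrm*b),.126]) for a,b in((-.012,-.004),(.012,-.004),(.012,.004),(-.012,.004))]
    cv2.polylines(big,[np.array(q)],True,(0,0,255),1)
    zz,rr=(.212,.031) if n!='right' else (.14,.029)
    cir=[P([hd[0]+rr*np.cos(t),hd[1]+rr*np.sin(t),zz]) for t in np.linspace(0,6.28,40)]
    cv2.polylines(big,[np.array(cir)],True,(0,255,0),1)
  cv2.imwrite(f'pics/o_{c}.png',big)
E
```

```text
scene 0 (276, 153, 21, 30) [0.6075 0.0918 0.176 ]
scene 1 (247, 183, 22, 32) [ 0.629  -0.0641  0.176 ]
scene 2 (214, 235, 23, 19) [ 0.6442 -0.2417  0.1465]
top 1 (298, 146, 27, 27) [ 0.6313 -0.0822  0.176 ]
top 0 (233, 152, 25, 30) [0.609  0.0796 0.176 ]
top 2 (362, 145, 23, 22) [ 0.631  -0.2324  0.1465]
[ 0.62557332 -0.07664671  0.08926469] [-0.7  2.  -3.6  2.   0.2 -2.2 -2.2  2.4 -1.3 -0.9  1.3 -3.5]
left head [0.611 0.083] tab [0.542 0.025]
mid head [ 0.626 -0.077] tab [ 0.557 -0.135]
right head [ 0.64  -0.236] tab [ 0.571 -0.294]
left head [0.611 0.083] tab [0.542 0.025]
mid head [ 0.626 -0.077] tab [ 0.557 -0.135]
right head [ 0.64  -0.236] tab [ 0.571 -0.294]
```

View pics/o_top.png

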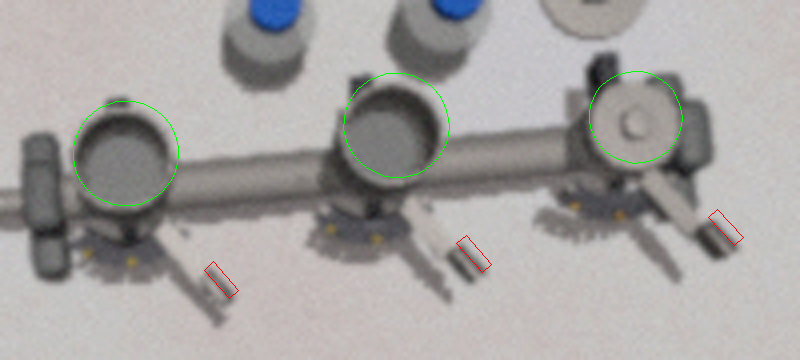

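View pics/o_scene.png

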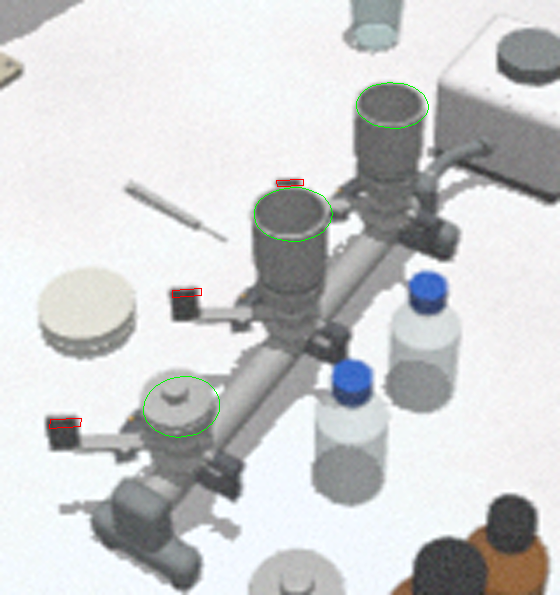

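The overlay shows the choice is right: left lever pad at (221,288) and middle at (467,265) in the top crop. The model is a few mm off, so I'll refine it with the tab pixels and then plan.

```bash
python3 - <<'E'
from h import *
from scipy.optimize import least_squares
from scipy.spatial.transform import Rotation as Ro
T=lambda u,v:np.array([u/4+215-.5,v/4+125-.5]); S=lambda u,v:np.array([u/3.5+175-.5,v/3.5+130-.5])
# (cam, station idx, r along lever, z, px)
obs=[('top',0,0,.212,T(123,151)),('top',1,0,.212,T(393,126)),('top',2,0,.145,T(635,124)),
('top',0,.09,.126,T(220,289)),('top',1,.09,.126,T(467,265)),('top',2,.09,.126,T(718,238)),
('scene',0,0,.212,S(391,105)),('scene',1,0,.212,S(291,213)),('scene',2,0,.159,S(175,388)),
('scene',1,.09,.107,S(185,306)),('scene',2,.09,.107,S(64,434))]
def f(v):
  m=list(model(v[:2],v[2]).values()); return np.concatenate([pix(c,[*(m[i][0]+r*m[i][1]),z])-px for c,i,r,z,px in obs])
s=least_squares(f,[.624,-.075,.06],loss='soft_l1'); print(s.x);print(np.round(f(s.x).reshape(-1,2),1).tolist())
for n,(h,d) in model(s.x[:2],s.x[2]).items(): print(n,np.round(h,3),np.round(h+.09*d,3))
o=ctrl.observe(); R=Ro.from_rotvec(o['eef_rot']); print(np.round(R.as_matrix(),2).tolist(),o['grip_width'],np.round(o['tcp_pos'],3),np.round(o['qpos'],2))
c,sn=np.cos(np.pi/6),np.sin(np.pi/6)
for g in(1,-1):
  z=np.array([sn,0,-c]);y=np.array([0,g,0.]);x=np.cross(y,z); W=Ro.from_matrix(np.c_[x,y,z]); print(g,(W*R.inv()).as_rotvec())
E
```

```text
[ 0.62242082 -0.07529744  0.07444851]
[[0.1, 0.9], [0.4, 1.1], [0.3, 0.2], [-0.6, -1.5], [0.9, -1.2], [1.2, -0.1], [0.5, -0.3], [0.0, -0.5], [0.1, -0.6], [0.5, -0.4], [0.1, -0.4]]
left [0.611 0.084] [0.541 0.027]
mid [ 0.622 -0.075] [ 0.553 -0.132]
right [ 0.634 -0.235] [ 0.565 -0.292]
[[-0.97, 0.23, -0.0], [0.23, 0.97, 0.0], [0.0, 0.0, -1.0]] 0.09408189112674385 [0.151 0.632 0.206] [-1.4   0.63  0.04  1.52 -0.03  1.   -0.02]
1 [-0.06153681 -0.52119019  0.2293971 ]
-1 [ 0.75402417 -0.08884557 -2.81417863]
```

```bash
cat >> h.py <<'E'
O=np.array([.6224,-.0753]); TH=.0744
def tip(n,q,gap=0.,r=.088,ht=.0125,hw=.008):
    h,d=model(O,TH,(q,q,q))[n]; t=np.array([d[1],-d[0]])
    best=max(t@np.array([sx*hw/np.cos(np.pi/6)-dz*np.tan(np.pi/6),sy*ht]) for sx in(-1,1) for sy in(-1,1) for dz in(0,.021))
    off=np.array([-.006,0])
    return h+d*(r-d@off)-t*(.004+best+gap)
E
python3 - <<'E'
from h import *
for n in('left','mid'):
  print(n,'pre',np.round(tip(n,0,.03),3))
  for q in(0,.15,.3,.45,.61,.75,.9,1.0,1.1,1.22): print(q,np.round(tip(n,q),3))
E
```

```text
left pre [ 0.582 -0.013]
0 [0.563 0.01 ]
0.15 [0.552 0.02 ]
0.3 [0.543 0.031]
0.45 [0.536 0.045]
0.61 [0.53 0.06]
0.75 [0.528 0.073]
0.9 [0.526 0.084]
1.0 [0.526 0.092]
1.1 [0.527 0.1  ]
1.22 [0.529 0.11 ]
mid pre [ 0.594 -0.172]
0 [ 0.575 -0.149]
0.15 [ 0.564 -0.14 ]
0.3 [ 0.555 -0.128]
0.45 [ 0.547 -0.115]
0.61 [ 0.542 -0.099]
0.75 [ 0.539 -0.087]
0.9 [ 0.538 -0.076]
1.0 [ 0.538 -0.068]
1.1 [ 0.539 -0.06 ]
1.22 [ 0.541 -0.05 ]
```

>>> servo_tool --series '[{"tz":0.06,"fingers":255},{"tz":0.12,"fingers":255},{"tx":0.05,"ty":-0.04,"tz":0.14,"rz":0.03,"fingers":255},{"tx":0.1,"ty":-0.08,"tz":0.14,"rz":0.06,"fingers":255},{"tx":0.14,"ty":-0.13,"tz":0.14,"rz":0.1,"fingers":255},{"tx":0.18,"ty":-0.18,"tz":0.14,"rz":0.15,"fingers":255},{"tx":0.22,"ty":-0.23,"tz":0.14,"rz":0.2,"fingers":255},{"tx":0.25,"ty":-0.28,"tz":0.14,"rz":0.23,"fingers":255},{"tx":0.27,"ty":-0.33,"tz":0.14,"rz":0.23,"fingers":255},{"tx":0.29,"ty":-0.38,"tz":0.14,"rz":0.23,"fingers":255},{"tx":0.31,"ty":-0.43,"tz":0.14,"rz":0.23,"fingers":255},{"tx":0.32,"ty":-0.48,"tz":0.14,"rz":0.23,"fingers":255},{"tx":0.33,"ty":-0.53,"tz":0.14,"rz":0.23,"fingers":255},{"tx":0.34,"ty":-0.58,"tz":0.14,"rz":0.23,"fingers":255},{"tx":0.35,"ty":-0.63,"tz":0.14,"rz":0.23,"fingers":255},{"tx":0.35,"ty":-0.67,"tz":0.14,"rz":0.23,"fingers":255},{"tx":0.35,"ty":-0.67,"tz":0.14,"rz":0.23,"fingers":255}]'

```text
invalid input
```

>>> servo_tool --series '[{"tx":0,"ty":0,"tz":0.06,"rx":0,"ry":0,"rz":0,"fingers":255},{"tx":0,"ty":0,"tz":0.12,"rx":0,"ry":0,"rz":0,"fingers":255},{"tx":0.05,"ty":-0.04,"tz":0.14,"rx":0,"ry":0,"rz":0.03,"fingers":255},{"tx":0.1,"ty":-0.08,"tz":0.14,"rx":0,"ry":0,"rz":0.06,"fingers":255},{"tx":0.14,"ty":-0.13,"tz":0.14,"rx":0,"ry":0,"rz":0.1,"fingers":255},{"tx":0.18,"ty":-0.18,"tz":0.14,"rx":0,"ry":0,"rz":0.15,"fingers":255},{"tx":0.22,"ty":-0.23,"tz":0.14,"rx":0,"ry":0,"rz":0.2,"fingers":255},{"tx":0.25,"ty":-0.28,"tz":0.14,"rx":0,"ry":0,"rz":0.23,"fingers":255},{"tx":0.27,"ty":-0.33,"tz":0.14,"rx":0,"ry":0,"rz":0.23,"fingers":255},{"tx":0.29,"ty":-0.38,"tz":0.14,"rx":0,"ry":0,"rz":0.23,"fingers":255},{"tx":0.31,"ty":-0.43,"tz":0.14,"rx":0,"ry":0,"rz":0.23,"fingers":255},{"tx":0.32,"ty":-0.48,"tz":0.14,"rx":0,"ry":0,"rz":0.23,"fingers":255},{"tx":0.33,"ty":-0.53,"tz":0.14,"rx":0,"ry":0,"rz":0.23,"fingers":255},{"tx":0.34,"ty":-0.58,"tz":0.14,"rx":0,"ry":0,"rz":0.23,"fingers":255},{"tx":0.35,"ty":-0.63,"tz":0.14,"rx":0,"ry":0,"rz":0.23,"fingers":255},{"tx":0.35,"ty":-0.67,"tz":0.14,"rx":0,"ry":0,"rz":0.23,"fingers":255},{"tx":0.35,"ty":-0.67,"tz":0.14,"rx":0,"ry":0,"rz":0.23,"fingers":255}]'

```text
time_s: 3.58
tcp_pos: [0.5009, -0.0416, 0.3457]
eef_rot: [0.018, 3.141, -0.002]
force: [0.0, 0.2, -0.5]
grip_width: 0.0006
grasp_force: 0.0
```

>>> servo_tool --series '[{"tx":0.01,"ty":0,"tz":0,"rx":0,"ry":-0.15,"rz":0,"fingers":255},{"tx":0.02,"ty":0,"tz":0,"rx":0,"ry":-0.3,"rz":0,"fingers":255},{"tx":0.03,"ty":0,"tz":-0.03,"rx":0,"ry":-0.45,"rz":0,"fingers":255},{"tx":0.04,"ty":0.01,"tz":-0.07,"rx":0,"ry":-0.52,"rz":0,"fingers":255},{"tx":0.055,"ty":0.015,"tz":-0.12,"rx":0,"ry":-0.52,"rz":0,"fingers":255},{"tx":0.055,"ty":0.015,"tz":-0.17,"rx":0,"ry":-0.52,"rz":0,"fingers":255},{"tx":0.055,"ty":0.015,"tz":-0.17,"rx":0,"ry":-0.52,"rz":0,"fingers":255}]'

```text
time_s: 4.45
tcp_pos: [0.5668, -0.0219, 0.2075]
eef_rot: [-0.006, 2.678, 0.005]
force: [2.5, 4.0, 0.6]
grip_width: 0.0005
grasp_force: 0.0
```

```bash
python3 - <<'E'
from h import *
o=ctrl.observe(); print(np.round(o['qpos'],2),np.round(o['tcp_pos'],4))
w=snap('wrist'); a=snap('scene')
big=cv2.convertScaleAbs(cv2.resize(a[130:300,175:335],None,fx=2.4,fy=2.4,interpolation=cv2.INTER_CUBIC),alpha=1.4)
w2=cv2.resize(w,(416,312)); 
im=np.zeros((408,800,3),np.uint8); im[:,:384]=big[:408]; im[:312,384:]=cv2.convertScaleAbs(w2,alpha=1.4); cv2.imwrite('pics/w1.png',im)
E
```

```text
[-0.39  0.38  0.51  2.22 -1.1   0.23  2.66] [ 0.5668 -0.0219  0.2075]
```

View pics/w1.png

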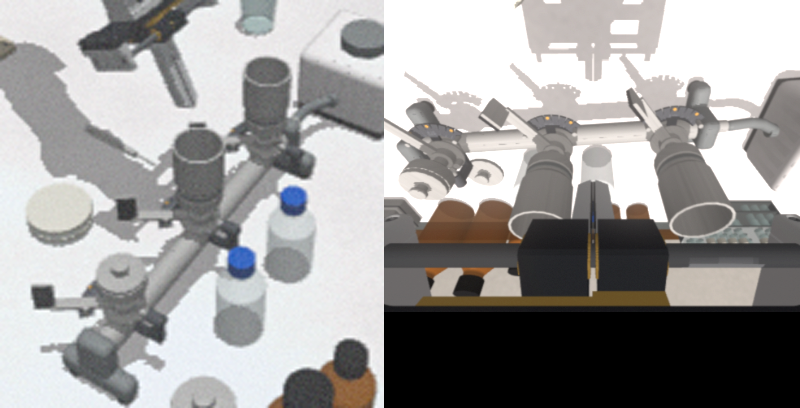

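Left half of the picture: the gripper is above and in front of the manifold. Right half (wrist): the fingers are between the middle and left funnels. The 30° tilt drove q5 and q6 to their limits, so I'll back off to about 12°, which still clears the funnels.

>>> servo_tool --series '[{"tx":-0.02,"ty":0,"tz":0.05,"rx":0,"ry":0.15,"rz":0,"fingers":255},{"tx":-0.03,"ty":0,"tz":0.08,"rx":0,"ry":0.31,"rz":0,"fingers":255},{"tx":-0.03,"ty":0,"tz":0.08,"rx":0,"ry":0.31,"rz":0,"fingers":255},{"tx":-0.03,"ty":0,"tz":0.08,"rx":0,"ry":0.31,"rz":0,"fingers":255}]'

```text
time_s: 5.05
tcp_pos: [0.5391, -0.0229, 0.29]
eef_rot: [0.007, 2.981, 0.007]
force: [-0.1, 0.0, -0.3]
grip_width: 0.0005
grasp_force: 0.0
```

```bash
python3 - <<'E'
from h import *
o=ctrl.observe(); print(np.round(o['qpos'],2),np.round(o['tcp_pos'],4),o['eef_rot'],o['force'])
print(np.round(cv2.Rodrigues(np.array(o['eef_rot']))[0],3))
E
```

```text
[-0.69  0.43  0.98  1.88 -0.5   0.91  2.08] [ 0.5391 -0.0229  0.29  ] [0.00677863 2.98107841 0.0069928 ] [-0.07651935  0.01216918 -0.30543167]
[[-0.987  0.004  0.16 ]
 [ 0.005  1.     0.004]
 [-0.16   0.005 -0.987]]
```

```bash
cat >> h.py <<'E'
TI=.25
def tipm(q,r=.094,gap=0.,ht=.0125,hw=.008,zt=.112):
    a=np.radians(35)-q; d=np.array([-np.cos(a),-np.sin(a)]); t=np.array([d[1],-d[0]])
    best=max(t@np.array([sx*hw/np.cos(TI)-dz*np.tan(TI),sy*ht]) for sx in(-1,1) for sy in(-1,1) for dz in(0,.126-zt))
    off=np.array([-.007*np.tan(TI),0]); return d*(r-d@off)-t*(.004+best+gap)
def tw(n,m):
    c,s=np.cos(TH),np.sin(TH); return O+np.array([[c,-s],[s,c]])@(m+[0,{'left':.16,'mid':0}[n]])
E
python3 - <<'E'
from h import *
for q in(0,.15,.3,.45,.61,.75,.9,1.0,1.1,1.16,1.22):
  m=tipm(q); print(q,'man',np.round(m,4),'bodyedge x',round(m[0]+.0123,4),'L',np.round(tw('left',m),3),'M',np.round(tw('mid',m),3))
E
```

```text
0 man [-0.0637 -0.0703] bodyedge x -0.0514 L [0.552 0.009] M [ 0.564 -0.15 ]
0.15 man [-0.0737 -0.0594] bodyedge x -0.0614 L [0.541 0.02 ] M [ 0.553 -0.14 ]
0.3 man [-0.0819 -0.0468] bodyedge x -0.0696 L [0.532 0.031] M [ 0.544 -0.128]
0.45 man [-0.0881 -0.0328] bodyedge x -0.0758 L [0.525 0.045] M [ 0.537 -0.115]
0.61 man [-0.0922 -0.0166] bodyedge x -0.0799 L [0.52  0.061] M [ 0.532 -0.099]
0.75 man [-0.0938 -0.0046] bodyedge x -0.0815 L [0.517 0.073] M [ 0.529 -0.087]
0.9 man [-0.0937  0.0087] bodyedge x -0.0814 L [0.516 0.086] M [ 0.528 -0.074]
1.0 man [-0.0925  0.0177] bodyedge x -0.0802 L [0.517 0.095] M [ 0.529 -0.064]
1.1 man [-0.0905  0.0267] bodyedge x -0.0782 L [0.518 0.104] M [ 0.53  -0.055]
1.16 man [-0.0888  0.0321] bodyedge x -0.0765 L [0.52 0.11] M [ 0.531 -0.05 ]
1.22 man [-0.0867  0.0374] bodyedge x -0.0744 L [0.521 0.115] M [ 0.533 -0.044]
```

>>> servo_tool --series '[{"tx":0.005,"ty":-0.002,"tz":-0.03,"rx":0,"ry":-0.05,"rz":0.04,"fingers":255},{"tx":0.009,"ty":-0.002,"tz":-0.07,"rx":0,"ry":-0.09,"rz":0.07,"fingers":255},{"tx":0.009,"ty":-0.002,"tz":-0.11,"rx":0,"ry":-0.09,"rz":0.07,"fingers":255},{"tx":0.009,"ty":-0.002,"tz":-0.14,"rx":0,"ry":-0.09,"rz":0.07,"fingers":255},{"tx":0.009,"ty":-0.002,"tz":-0.14,"rx":0,"ry":-0.09,"rz":0.07,"fingers":255}]'

```text
time_s: 5.68
tcp_pos: [0.5428, -0.0257, 0.1463]
eef_rot: [-0.09, 2.9, 0.015]
force: [-0.2, 0.9, -0.2]
grip_width: 0.0009
grasp_force: 0.0
```

```bash
python3 - <<'E'
from h import *
o=ctrl.observe(); print(np.round(o['qpos'],2),np.round(o['tcp_pos'],4),np.round(o['force'],1))
print(np.round(cv2.Rodrigues(np.array(o['eef_rot']))[0],3).tolist())
E
```

```text
[-0.42  0.54  0.62  2.13 -0.87  0.46  2.5 ] [ 0.5428 -0.0257  0.1463] [-0.2  0.9 -0.2]
[[-0.969, -0.063, 0.238], [-0.06, 0.998, 0.018], [-0.238, 0.003, -0.971]]
```

>>> servo_tool --series '[{"tx":0.006,"ty":0.003,"tz":-0.02,"rx":0,"ry":0,"rz":0,"fingers":255},{"tx":0.009,"ty":0.01,"tz":-0.034,"rx":0,"ry":0,"rz":0,"fingers":255},{"tx":0.009,"ty":0.022,"tz":-0.034,"rx":0,"ry":0,"rz":0,"fingers":255},{"tx":0.009,"ty":0.022,"tz":-0.034,"rx":0,"ry":0,"rz":0,"fingers":255}]'

```text
time_s: 6.18
tcp_pos: [0.5551, -0.0027, 0.1152]
eef_rot: [-0.098, 2.894, 0.014]
force: [0.3, 0.8, -0.5]
grip_width: 0.0005
grasp_force: 0.0
```

```bash
python3 - <<'E'
from h import *
o=ctrl.observe(); print(np.round(o['qpos'],2),np.round(o['tcp_pos'],4),np.round(o['force'],1))
print(np.round(cv2.Rodrigues(np.array(o['eef_rot']))[0],3).tolist())
w=snap('wrist'); a=snap('top')
big=cv2.resize(a[125:215,215:315],None,fx=4,fy=4,interpolation=cv2.INTER_CUBIC)
im=np.zeros((360,800,3),np.uint8); im[:,:400]=big; im[:300,400:]=cv2.resize(w,(400,300)); cv2.imwrite('pics/w2.png',cv2.convertScaleAbs(im,alpha=1.3))
E
```

```text
[-0.4   0.59  0.53  2.13 -0.96  0.38  2.54] [ 0.5551 -0.0027  0.1152] [ 0.3  0.8 -0.5]
[[-0.968, -0.068, 0.243], [-0.065, 0.998, 0.018], [-0.244, 0.001, -0.97]]
```

View pics/w2.png

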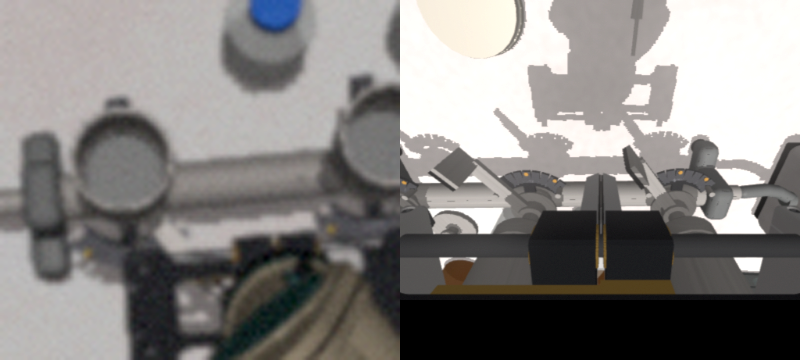

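The wrist view shows the closed fingers at (600,190) just right of the left lever's plate at (633,165), clear of both funnels. I'll start pushing and take the tilt out on the way.

>>> servo_tool --series '[{"tx":-0.003,"ty":0.01,"tz":-0.003,"rx":0,"ry":0,"rz":0,"fingers":255},{"tx":-0.008,"ty":0.017,"tz":-0.003,"rx":0,"ry":0.02,"rz":0,"fingers":255},{"tx":-0.014,"ty":0.023,"tz":-0.003,"rx":0,"ry":0.05,"rz":0,"fingers":255},{"tx":-0.019,"ty":0.028,"tz":-0.003,"rx":0,"ry":0.08,"rz":0,"fingers":255},{"tx":-0.023,"ty":0.034,"tz":-0.003,"rx":0,"ry":0.11,"rz":0,"fingers":255},{"tx":-0.023,"ty":0.034,"tz":-0.003,"rx":0,"ry":0.13,"rz":0,"fingers":255}]'

```text
time_s: 7.02
tcp_pos: [0.5316, 0.0308, 0.1111]
eef_rot: [-0.1, 3.026, 0.02]
force: [-1.1, 0.5, 0.4]
grip_width: 0.0008
grasp_force: 0.0
```

```bash
python3 - <<'E'
from h import *
o=ctrl.observe(); print(np.round(o['qpos'],2),np.round(o['tcp_pos'],4),np.round(o['force'],1))
print(np.round(cv2.Rodrigues(np.array(o['eef_rot']))[0],3).tolist())
E
```

```text
[-0.55  0.65  0.68  2.06 -0.82  0.58  2.34] [0.5316 0.0308 0.1111] [-1.1  0.5  0.4]
[[-0.991, -0.066, 0.113], [-0.065, 0.998, 0.017], [-0.114, 0.01, -0.993]]
```

>>> servo_tool --series '[{"tx":-0.004,"ty":0.007,"tz":0,"rx":0,"ry":0,"rz":0,"fingers":255},{"tx":-0.007,"ty":0.014,"tz":0,"rx":0,"ry":0,"rz":0,"fingers":255},{"tx":-0.01,"ty":0.022,"tz":0,"rx":0,"ry":0,"rz":0,"fingers":255},{"tx":-0.012,"ty":0.03,"tz":0,"rx":0,"ry":0,"rz":0,"fingers":255},{"tx":-0.014,"ty":0.036,"tz":0,"rx":0,"ry":0,"rz":0,"fingers":255}]'

```text
time_s: 7.65
tcp_pos: [0.5189, 0.0644, 0.1114]
eef_rot: [-0.096, 3.022, 0.015]
force: [4.0, -7.1, -3.9]
grip_width: 0.0007
grasp_force: 3.1
```

```bash
python3 - <<'E'
from h import *
o=ctrl.observe(); print(np.round(o['qpos'],2),np.round(o['tcp_pos'],4),np.round(o['force'],1))
w=snap('wrist'); a=snap('scene')
im=np.zeros((360,800,3),np.uint8); im[:,:320]=cv2.resize(a[130:220,235:315],None,fx=4,fy=4,interpolation=cv2.INTER_CUBIC); im[:,320:]=cv2.resize(w,(480,360)); cv2.imwrite('pics/w3.png',cv2.convertScaleAbs(im,alpha=1.3))
E
```

```text
[-0.64  0.64  0.69  2.09 -0.82  0.55  2.27] [0.5189 0.0644 0.1114] [ 4.  -7.1 -3.9]
```

View pics/w3.png

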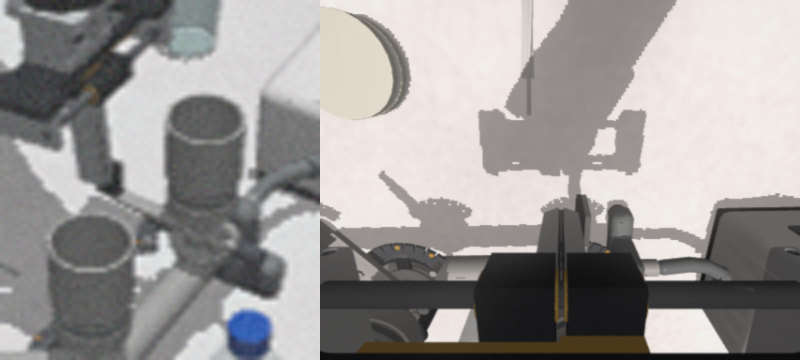

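The plate (582,210 in the wrist half) sits against the fingers with about 8 N, near vent. I'll keep pushing.

>>> servo_tool --series '[{"tx":-0.002,"ty":0.008,"tz":0,"rx":0,"ry":0,"rz":0,"fingers":255},{"tx":-0.003,"ty":0.015,"tz":0,"rx":0,"ry":0,"rz":0,"fingers":255},{"tx":-0.003,"ty":0.022,"tz":0,"rx":0,"ry":0,"rz":0,"fingers":255},{"tx":-0.002,"ty":0.029,"tz":0,"rx":0,"ry":0,"rz":0,"fingers":255},{"tx":-0.002,"ty":0.036,"tz":0,"rx":0,"ry":0,"rz":0,"fingers":255},{"tx":-0.001,"ty":0.041,"tz":0,"rx":0,"ry":0,"rz":0,"fingers":255}]'

```text
time_s: 8.5
tcp_pos: [0.5163, 0.1081, 0.111]
eef_rot: [-0.1, 3.026, 0.021]
force: [0.4, 0.1, -0.4]
grip_width: 0.0004
grasp_force: 0.0
```

```bash
python3 - <<'E'
from h import *
o=ctrl.observe(); print(np.round(o['qpos'],2),np.round(o['tcp_pos'],4),np.round(o['force'],1))
w=snap('wrist')
for r in ctrl.silhouettes('wrist','tab_left'): print(r['conf'],np.round(r['centre']),np.round(at('wrist',r['centre'],.107),3))
cv2.imwrite('pics/w4.png',cv2.convertScaleAbs(w,alpha=1.2))
h,d=model(O,TH,(1.22,)*3)['left']; print(h+.09*d, pix('wrist',[*(h+.09*d),.126]))
E
```

```text
[-0.73  0.66  0.71  2.08 -0.82  0.57  2.19] [0.5163 0.1081 0.111 ] [ 0.4  0.1 -0.4]
0.58 [288. 248.] [0.53  0.132 0.107]
[0.53307063 0.13012253] [288.13889876 268.27301666]
```

View pics/w4.png

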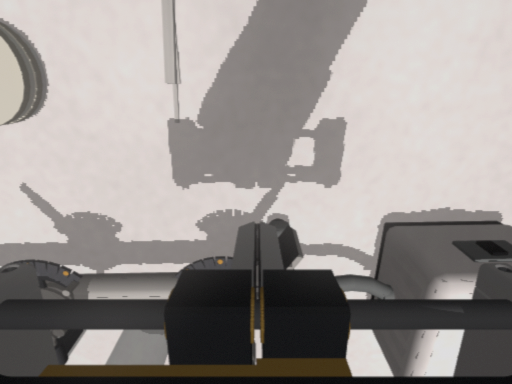

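The left lever is home: its plate at (288,248) measures (0.530, 0.132), against (0.533, 0.130) predicted for vacuum, with no force. Next I'll retreat, rise and cross to the middle station.

>>> servo_tool --series '[{"tx":-0.003,"ty":-0.015,"tz":0,"rx":0,"ry":0,"rz":0,"fingers":255},{"tx":-0.003,"ty":-0.025,"tz":0.03,"rx":0,"ry":0,"rz":0,"fingers":255},{"tx":-0.003,"ty":-0.03,"tz":0.08,"rx":0,"ry":0,"rz":0,"fingers":255},{"tx":-0.003,"ty":-0.04,"tz":0.13,"rx":0,"ry":0,"rz":0,"fingers":255},{"tx":0.0,"ty":-0.08,"tz":0.15,"rx":0,"ry":0,"rz":0,"fingers":255},{"tx":0.01,"ty":-0.13,"tz":0.15,"rx":0,"ry":0,"rz":0,"fingers":255},{"tx":0.02,"ty":-0.18,"tz":0.15,"rx":0,"ry":0,"rz":0,"fingers":255},{"tx":0.03,"ty":-0.23,"tz":0.15,"rx":0,"ry":-0.05,"rz":0,"fingers":255},{"tx":0.04,"ty":-0.275,"tz":0.14,"rx":0,"ry":-0.1,"rz":0,"fingers":255},{"tx":0.041,"ty":-0.288,"tz":0.12,"rx":0,"ry":-0.13,"rz":0,"fingers":255},{"tx":0.041,"ty":-0.288,"tz":0.12,"rx":0,"ry":-0.13,"rz":0,"fingers":255}]'

```text
time_s: 9.98
tcp_pos: [0.5551, -0.1834, 0.2301]
eef_rot: [-0.087, 2.898, 0.014]
force: [0.1, 0.4, 0.1]
grip_width: 0.0004
grasp_force: 0.0
```

```bash
python3 - <<'E'
from h import *
o=ctrl.observe(); print(np.round(o['qpos'],2),np.round(o['tcp_pos'],4),np.round(o['force'],1))
print(np.round(cv2.Rodrigues(np.array(o['eef_rot']))[0],3).tolist())
w=snap('wrist')
for r in ctrl.silhouettes('wrist','tab_mid'): print(r['conf'],np.round(r['centre']),np.round(at('wrist',r['centre'],.107),3))
E
```

```text
[-0.2   0.5   0.79  1.92 -0.72  0.77  2.63] [ 0.5551 -0.1834  0.2301] [0.1 0.4 0.1]
[[-0.969, -0.06, 0.239], [-0.058, 0.998, 0.017], [-0.24, 0.002, -0.971]]
0.66 [322. 196.] [ 0.593 -0.103  0.107]
```

>>> servo_tool --series '[{"tx":0.003,"ty":0,"tz":-0.04,"rx":0,"ry":0,"rz":0,"fingers":255},{"tx":0.004,"ty":0,"tz":-0.08,"rx":0,"ry":0,"rz":0,"fingers":255},{"tx":0.005,"ty":0,"tz":-0.105,"rx":0,"ry":0,"rz":0,"fingers":255},{"tx":0.006,"ty":0.008,"tz":-0.118,"rx":0,"ry":0,"rz":0,"fingers":255},{"tx":0.008,"ty":0.02,"tz":-0.118,"rx":0,"ry":0,"rz":0,"fingers":255},{"tx":0.008,"ty":0.02,"tz":-0.118,"rx":0,"ry":0,"rz":0,"fingers":255}]'

```text
time_s: 10.82
tcp_pos: [0.567, -0.1592, 0.1142]
eef_rot: [-0.1, 2.893, 0.014]
force: [-0.5, -0.9, 0.3]
grip_width: 0.0002
grasp_force: 0.0
```

```bash
python3 - <<'E'
from h import *
o=ctrl.observe(); print(np.round(o['qpos'],2),np.round(o['tcp_pos'],4),np.round(o['force'],1))
w=snap('wrist'); cv2.imwrite('pics/w5.png',cv2.convertScaleAbs(w,alpha=1.2))
E
```

```text
[-0.09  0.64  0.55  2.03 -0.98  0.51  2.84] [ 0.567  -0.1592  0.1142] [-0.5 -0.9  0.3]
```

View pics/w5.png

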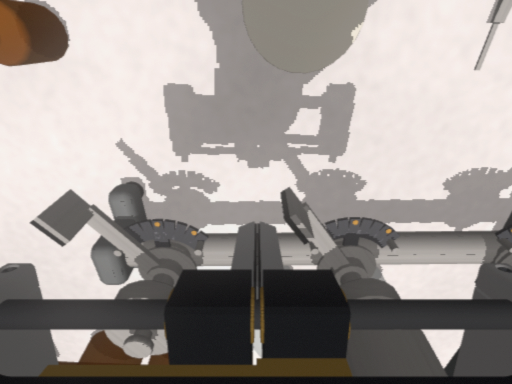

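Fingers at (258,240), the middle lever's plate just left of them at (295,215), and the covered station's lever at (62,215) well clear. I'll push the same way.

>>> servo_tool --series '[{"tx":-0.003,"ty":0.009,"tz":-0.002,"rx":0,"ry":0,"rz":0,"fingers":255},{"tx":-0.009,"ty":0.015,"tz":-0.002,"rx":0,"ry":0.02,"rz":0,"fingers":255},{"tx":-0.015,"ty":0.02,"tz":-0.002,"rx":0,"ry":0.05,"rz":0,"fingers":255},{"tx":-0.02,"ty":0.026,"tz":-0.002,"rx":0,"ry":0.08,"rz":0,"fingers":255},{"tx":-0.025,"ty":0.032,"tz":-0.002,"rx":0,"ry":0.11,"rz":0,"fingers":255},{"tx":-0.029,"ty":0.038,"tz":-0.002,"rx":0,"ry":0.13,"rz":0,"fingers":255},{"tx":-0.032,"ty":0.045,"tz":-0.002,"rx":0,"ry":0.13,"rz":0,"fingers":255},{"tx":-0.035,"ty":0.053,"tz":-0.002,"rx":0,"ry":0.13,"rz":0,"fingers":255},{"tx":-0.037,"ty":0.061,"tz":-0.002,"rx":0,"ry":0.13,"rz":0,"fingers":255},{"tx":-0.038,"ty":0.067,"tz":-0.002,"rx":0,"ry":0.13,"rz":0,"fingers":255}]'

```text
time_s: 12.12
tcp_pos: [0.5279, -0.0957, 0.1113]
eef_rot: [-0.096, 3.024, 0.015]
force: [1.1, -6.2, -2.5]
grip_width: 0.0007
grasp_force: 3.0
```

>>> servo_tool --series '[{"tx":0.0,"ty":0.008,"tz":0,"rx":0,"ry":0,"rz":0,"fingers":255},{"tx":0.0,"ty":0.015,"tz":0,"rx":0,"ry":0,"rz":0,"fingers":255},{"tx":0.0,"ty":0.022,"tz":0,"rx":0,"ry":0,"rz":0,"fingers":255},{"tx":0.001,"ty":0.029,"tz":0,"rx":0,"ry":0,"rz":0,"fingers":255},{"tx":0.001,"ty":0.036,"tz":0,"rx":0,"ry":0,"rz":0,"fingers":255},{"tx":0.002,"ty":0.042,"tz":0,"rx":0,"ry":0,"rz":0,"fingers":255}]'

```text
time_s: 12.88
tcp_pos: [0.5296, -0.0508, 0.111]
eef_rot: [-0.1, 3.026, 0.022]
force: [-0.5, 0.0, -0.3]
grip_width: 0.0004
grasp_force: 0.0
```

>>> servo_tool --series '[{"tx":-0.003,"ty":-0.015,"tz":0,"rx":0,"ry":0,"rz":0,"fingers":255},{"tx":-0.003,"ty":-0.025,"tz":0.03,"rx":0,"ry":0,"rz":0,"fingers":255},{"tx":-0.01,"ty":-0.025,"tz":0.08,"rx":0,"ry":0,"rz":0,"fingers":255},{"tx":-0.02,"ty":-0.02,"tz":0.13,"rx":0,"ry":0,"rz":0,"fingers":255},{"tx":-0.03,"ty":0.02,"tz":0.18,"rx":0,"ry":0,"rz":0,"fingers":255},{"tx":-0.05,"ty":0.07,"tz":0.2,"rx":0,"ry":0.05,"rz":0,"fingers":255},{"tx":-0.06,"ty":0.12,"tz":0.2,"rx":0,"ry":0.1,"rz":0,"fingers":255},{"tx":-0.07,"ty":0.17,"tz":0.2,"rx":0,"ry":0.1,"rz":0,"fingers":255},{"tx":-0.08,"ty":0.22,"tz":0.2,"rx":0,"ry":0.1,"rz":0,"fingers":255},{"tx":-0.09,"ty":0.27,"tz":0.2,"rx":0,"ry":0.1,"rz":0,"fingers":255},{"tx":-0.1,"ty":0.32,"tz":0.2,"rx":0,"ry":0.1,"rz":0,"fingers":255},{"tx":-0.12,"ty":0.37,"tz":0.2,"rx":0,"ry":0.1,"rz":0,"fingers":255},{"tx":-0.14,"ty":0.42,"tz":0.2,"rx":0,"ry":0.1,"rz":0,"fingers":255},{"tx":-0.14,"ty":0.42,"tz":0.2,"rx":0,"ry":0.1,"rz":0,"fingers":255}]'

```text
time_s: 14.62
tcp_pos: [0.3882, 0.3711, 0.3101]
eef_rot: [-0.111, 3.126, 0.025]
force: [0.2, -0.2, -0.0]
grip_width: 0.0004
grasp_force: 0.0
```

```bash
python3 - <<'E'
from h import *
o=ctrl.observe(); print(np.round(o['qpos'],2),np.round(o['tcp_pos'],4),np.round(o['force'],1))
ims=[]
for c,(x0,y0,w,h) in(('top',(215,125,200,90)),('scene',(175,130,160,170))):
  im=snap(c); k=4 if c=='top' else 1.4
  if c=='scene': x0,y0,w,h=175,140,160,130; k=2.7
  big=cv2.convertScaleAbs(cv2.resize(im[y0:y0+h,x0:x0+w],None,fx=k,fy=k,interpolation=cv2.INTER_CUBIC),alpha=1.4)
  P=lambda X:tuple(int(v) for v in ((pix(c,X)-[x0,y0]+.5)*k))
  m=model(O,TH,(1.22,1.22,0))
  for n,(hd,d) in m.items():
    nr=np.array([d[1],-d[0]])
    cv2.polylines(big,[np.array([P([*(hd+d*(.09+a)+nr*b),.126]) for a,b in((-.012,-.004),(.012,-.004),(.012,.004),(-.012,.004))])],True,(0,0,255),1)
  cv2.imwrite(f'pics/f_{c}.png',big)
  for t in('funnel_a','cover'):
    for r in ctrl.silhouettes(c,t): print(c,t,round(r['conf'],2),np.round(r['centre']))
a=cv2.imread('pics/f_top.png')[:,:]; b=cv2.imread('pics/f_scene.png')
b=cv2.resize(b,(295,240)); out=np.zeros((600,800,3),np.uint8); out[:a.shape[0],:a.shape[1]]=a; out[360:,:295]=b; cv2.imwrite('pics/fin.png',out)
E
```

```text
[-1.49  0.53  1.08  1.72 -0.51  1.18  1.37] [0.3882 0.3711 0.3101] [ 0.2 -0.2 -0. ]
top funnel_a 0.84 [250. 163.]
top funnel_a 0.7 [315. 156.]
top cover 0.74 [374. 154.]
top cover 0.69 [364. 124.]
top cover 0.63 [178. 173.]
top cover 0.45 [268. 252.]
scene funnel_a 0.72 [260. 198.]
scene funnel_a 0.56 [285. 166.]
scene cover 0.84 [260. 300.]
scene cover 0.59 [225. 244.]
```

View pics/fin.png

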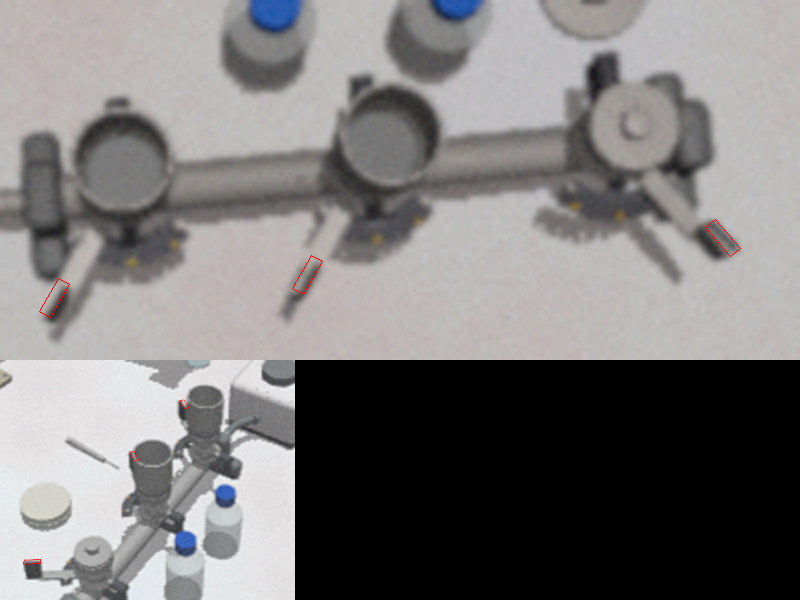

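Both funnel-station plates lie on the predicted vacuum positions (55,298 and 308,275). The right lever is still closed (722,240), and the funnels and cover haven't moved. I'll hand it in.

```bash
python3 -c "
from rig import ctrl
print(ctrl.finish_job())"
```

```text
the job is handed in; nothing more can be done
None
```

The job is handed in: the left and middle levers are home at the vacuum stop, the covered right station is still closed, and the final pictures show the funnels and cover where they were (about 15 s used of 58 s).

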